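Bring the rim gauge over a bisque beaker and hold it

TASK

Stand the plain straight-sided bisque beaker (no handle) upright in the middle of the round cork pad of the rim gauge and let go of it; it is brittle, so grip it lightly and set it down gently. Then take the gauge's upright wooden handle and pull the sprung slide out until its pointer is in line with the upright steel mark, so that the ruler lies across the beaker, and finish while still holding the handle there: the spring takes the slide back if you let go. Leave the other pots and tools where they are.

Things in the scene. Friction and masses are not known exactly. Their poses are not given: they have to be found in the camera images.
- beaker: brittle fired-clay beaker, straight-sided, buff, no handle, open top, loose; 80 mm high, outer diameter 52 mm at foot, 56 mm at rim, wall 5 mm, about 0.16 kg. Origin: centre of its underside, z up. Never grip it with more than about 40 N per finger (20 N is ample) nor press it on the pad with more than about 40 N.
- pad_top (a point): centre of the top of the round cork pad (84 mm across, 4 mm thick), about 22 mm above the table, where the beaker is to stand. It is fixed on the gauge's plywood board (280 x 255 x 18 mm), at a different place along it each time. Axes: x parallel to the rail, pointing away from the robot; y left, towards the rail (its centre line is 100 mm off); z up.
- mark (a point): the mark: inner top edge of a thin upright steel fin (4 mm thick in x, 10 wide, 46 tall) on the end of a steel strip from the pad, just outside the rail, 146 mm to the +y side of the pad's centre and level with it in x, 64 mm above the table. Axes as pad_top.
- pointer (a point): tip of the slide's pointer, a steel blade 4 mm thick on the slide's outer (+y) side, 58 mm above the table; it rides with the slide and passes 4 mm inside the fin. Pointer and mark are in line when their positions agree along pad_top's x.
- handle (a point): upright round wooden handle on the slide, diameter 20 mm, 64 mm tall. This point: centre of its foot, 119 mm above the table, 42 mm to the -y side of the pointer and level with it in x; rides with the slide. At its foot a steel ruler (20 mm wide, 5 thick, top at 119 mm) reaches 142 mm to the -y side; it passes 12 mm above the beaker's rim.
- slide (a joint): how far the slide is pulled out, m: 0 at home, where its spring keeps it, at most 0.160; grows as the handle is pulled in the -x direction of pad_top, towards the robot. The mark lies about 0.085 to 0.125 out. The spring pulls back with 2.5 N at home, 0.5 N more every 10 mm; friction 0.4 N.
- mug: bystander: bisque mug, radius 40, 75 high, one loop handle; sizes in mm; origin at the middle of its underside; leave alone
- bowl: bystander: low round bisque bowl, radius 55, 50 high mm; origin at the middle of its underside; leave alone
- glaze_jar: bystander: white closed jar, radius 32, 85 high mm; origin at the middle of its underside; leave alone
- tub: bystander: flat round yellow tub, radius 36, 27 high mm; origin at the middle of its underside; leave alone
- scraper: bystander: flat red plastic scraper, 100 x 55 x 8 mm; origin at the middle of its underside; leave alone
- model_tool: bystander: thin wooden modelling stick, 175 long, 9 thick mm; origin at the middle of its underside; leave alone
- pad: the pad's piece as a whole (cork disc, strip and fin); origin at the centre of the underside of the disc, 4 mm under pad_top, same axes

How it is judged (in metres and radians):
On the way, in this order (a step that is already met when the one before it is completed fails the run):
1. the beaker stands upright on the cork pad, released, with the slide still at home (horizontal distance between beaker and pad_top below 0.012 m and z of beaker in the frame of pad_top between -0.005 and 0.005 m and angle between beaker's own z axis and vertical below 0.1 rad and linear speed of beaker below 0.02 m/s and contact force between beaker and the fingers below 0.1 N and value of joint slide below 0.015 m), for 0.2 s.
2. the slide is pulled by its handle until the pointer is in line with the mark (x of pointer in the frame of mark between -0.005 and 0.005 m and velocity of joint slide between -0.01 and 0.01 m/s and contact force between the fingers and slide above 1 N), for 0.5 s.
At the end, for the whole second after the job is handed in: The beaker stands upright and free on the cork pad, its centre within 12 mm of the pad's centre; the slide's pointer is within 5 mm of the mark along the rail and still; the gripper's fingers are still holding the handle (over 1 N) (all of step 2 and horizontal distance between beaker and pad_top below 0.012 m and z of beaker in the frame of pad_top between -0.005 and 0.005 m and angle between beaker's own z axis and vertical below 0.1 rad and linear speed of beaker below 0.02 m/s and contact force between beaker and the fingers below 0.1 N); the arm keeps its last pose, push and grip.
It fails at once if the beaker is gripped too hard (over 80 N summed over both fingers) (contact force between beaker and the fingers above 80 N).
It fails at once if the beaker is banged or pressed on the gauge's pad (over 40 N) (contact force between beaker and pad above 40 N).
It fails at once if the beaker is tipped over (angle between beaker's own z axis and vertical above 0.7 rad).
It fails at once if another pot or tool is moved by more than 25 mm (distance of any of mug, bowl, glaze_jar, tub, scraper, model_tool from where it was at the start of the episode above 0.025 m).
It also fails if it takes over 48 s, if anything falls off the work surface, if the arm or the gripper's body presses on something with over 40 N, if the wrist force passes 120 N, or if a joint passes its speed limit or range.

ROBOT

A 6-joint arm with a two-finger parallel gripper is mounted at the origin on the work surface. World frame = base frame: x ahead of the robot, y to its left, z up, the work surface at z = 0. Lengths are in mm, angles in rad, forces in N, time in s.
With the tool pointing down it reaches from about 325 to 925 mm from the base axis. Payload 3.1 kg.
Tool frame: the origin (TCP) lies on the centre line of the jaws, within the pads' length; the fingertips stand 17 mm ahead of it and the grasp point (between the pads) lies 2 mm behind it (robot.tip_extent is the z of the fingertips in the tool frame, in mm); z points along the fingers, y is the line along which they close (so a half turn about z gives the same grasp; the last joint's range is limited). The gripper opens to 85 mm and grips with 20 to 120 N. Pads are 22 mm wide; open, the fingers measure 114 mm over their backs; the gripper's body (76 mm by 85 mm) begins 54 mm behind the grasp point. The pads swing forward as they close: fully open they stand 13 mm farther back than shut.
Start: joints at [-1.425, 0.217, 1.613, -0, 1.311, -0.112], TCP at [159.367, -604.352, 248.3] pointing down, gripper open.
Joint ranges: [-2.75, 2.75], [-0.78, 2.1], [0.31, 2.55], [-1.13, 4.27], [0.13, 2.63], [-2.58, 2.58]. Speed limits (rad/s): [2.79, 2.79, 3.14, 3.14, 3.14, 3.14].

INTERFACE

Orientations are given as a unit quaternion [w, x, y, z].
In Python, from plant import monitor, vision, robot, finder gives the robot as it stands. The module is installed in compiled form; this text tells all that it offers.
- The arm moves only by the shell command python3 -m pendant 'ROWS' [FORCE]. ROWS is JSON, a list that holds one entry, the list of rows, each a list of 5 numbers: the shift along the world's x, y, z in mm, then the turn about the world's z in rad, then the opening, from 0 (shut) to 1 (fully open). In form: [[[tx, ty, tz, spin, gripper], ...]]. A call has 1 to 8 rows; each row shifts and turns the commanded pose from where the row before left it; what a row does not reach is not made up. A row lasts 1/10 s, in which the tool goes at most 50 mm and 8.59 degrees, less where a joint would pass 70% of its speed; a pose out of reach is approached as far as the arm can. A call is refused whole if a number of a shift passes 50 or a number of a turn 0.15, either way. A call with a gripper value outside its range is refused whole. The fingers move at their own pace and stop on an object; FORCE is the grip in N (left out, the last holds). Time passes only in rows, so rows that do not move let the fingers close. It gives the time, the measured TCP pose, the force, the opening and the grip force at its end, in the units of the state.
- monitor.sense(): the state, without advancing time (a new reading comes with each control period).
- vision.camera(name): name is "side" or "top" or "wrist"; returns a dict with "image" (420x560x3 uint8, red, green, blue), "z_map" (420x560 float32, mm along the optical axis (not along the pixel's ray), 0 where there is no reading), "fx", "fy", "cx", "cy" (pixels), "R" (3x3) and "t" (3): a world point X has camera coordinates R X + t. Camera axes: x right, y down, z forward; pixel columns grow to the right and rows downward; lengths in mm; the calibration is good to about 2 mm. The wrist camera is an equidistant fisheye: a pixel r from the principal point sees the ray r / f radians off the axis. A picture is of the moment at which its call begins.
- robot.sign_off(): hands the job in; it is judged then, once.
Trained networks look in the newest picture that a camera, given by its name, has taken for a name from the list of things; names that differ only in an ending like _2 or _b are one class to them, and where a whole thing is asked for, a point or a joint stands for the part that bears it (a point fixed in the world has none). Each returns a list of dicts, best first, with "p" (0 to 1); they miss things now and then, are a little off and sometimes report something else, mostly with a low value. They report only what shows in the picture. A call takes as long as a camera call.
- finder.spot_in(camera, label): "box" ([centre column, centre row, width, height] in pixels, round what is visible of it).
The state is a dict: "clock": time; "q": joint angles; "dq": joint speeds; "joint_efforts": joint torques, N m; "tool_pos": TCP position; "orientation": TCP orientation; "contact_force": force on the tool from outside, world axes, zero at the start; "wrist_torque": the same for the moment, N m; "grip_width": finger opening in mm; "grasp_force": force on a finger pad.
Only numpy, scipy, OpenCV 4.12 (cv2) and the standard library are available. Lean on these libraries where they do the work, as an engineer would, in place of code of your own. Each camera call takes 0.05 s, during which the arm holds its last target. There are 200 camera calls.

## Working session

There is one attempt and no reset: what is moved stays moved. The work goes in short steps, Python scripts to look and compute and a shell command to move; the robot and the scene stay as the last step left them, time stands still between calls to the robot, and variables do not carry over. Pictures are saved under pics/ and viewed, at most 10 in all, crops included, and the job is handed in when it is done.

```bash
mkdir -p pics; cat > h.py <<'E'
from plant import monitor, vision, robot, finder
import numpy as np, cv2
def world(c,u,v,z):
    p=np.array([(u-c["cx"])/c["fx"]*z,(v-c["cy"])/c["fy"]*z,z]); return c["R"].T@(p-c["t"])
def cloud(c):
    z=c["z_map"].astype(float); v,u=np.indices(z.shape)
    p=np.stack([(u-c["cx"])/c["fx"]*z,(v-c["cy"])/c["fy"]*z,z],-1)
    w=(p-c["t"])@c["R"]; w[z==0]=np.nan; return w
def proj(c,X):
    p=c["R"]@np.array(X)+c["t"]; return c["fx"]*p[0]/p[2]+c["cx"],c["fy"]*p[1]/p[2]+c["cy"]
E
python3 - <<'E'
from h import *
np.set_printoptions(precision=1,suppress=True)
for n in("top","side"):
    c=vision.camera(n); cv2.imwrite(f"pics/{n}0.png",c["image"][...,::-1]); np.savez(f"{n}0.npz",**c); W=cloud(c)
    print(n,c["fx"],c["R"].tolist(),c["t"])
    for l in["beaker","pad_top","pad","mark","pointer","handle","slide","mug","bowl","glaze_jar","tub","scraper","model_tool"]:
        for d in finder.spot_in(n,l)[:2]:
            u,v=d["box"][:2]; print(l,round(d["p"],2),np.array(d["box"]),W[min(int(v),419),min(int(u),559)])
E
```

```text
top 414.30493706154317 [[-0.0059416769310809475, -0.999636052221654, 0.026314626616266275], [-0.9861940194077544, 0.0015028297105435964, -0.16558712989613186], [0.1654873184253826, -0.026935192621697697, -0.9858440256139955]] [ 22.8 544.1 908. ]
beaker 0.76 [427.2 258.6  33.7  24.5] [ 440.9 -336.8    8.8]
pad_top 0.79 [238.1 228.8  87.2  32.2] [512.5 110.   17.3]
pad 0.94 [239.8 229.2  89.7  33.8] [510.2 107.7  16.9]
mark 0.67 [238.6 226.3  81.2  33.7] [517.4 110.1  16.7]
mark 0.6 [337.9 124.2  32.9  34.5] [ 742.4 -118.3   87.9]
pointer 0.78 [228.2 174.9  81.7  36.5] [615.6 125.7 121. ]
handle 0.91 [232.9 176.   73.1  35. ] [637.5 125.3  20. ]
slide 0.9 [230.6 178.2  80.3  38.5] [632.8 130.1  19.2]
slide 0.3 [172.1 324.4  33.4  35.9] [295.9 254.4  26.1]
mug 0.85 [133.8 262.3  56.   37. ] [434.6 352.5  10.8]
bowl 0.67 [171.5 323.2  33.   36. ] [298.3 256.2  28.4]
bowl 0.58 [411.9 191.4  51.   47.7] [ 605.  -311.3    0.8]
glaze_jar 0.87 [338.2 125.8  33.6  38.5] [ 740.6 -120.8   86.5]
tub 0.67 [170.6 322.9  34.   36. ] [300.4 258.8  27.1]
scraper 0.9 [127.7 200.1  43.9  26.8] [581.9 37
[... 729 characters left out ...]
r 0.7 [280.4 213.7  39.   61.5] [514.  131.3  15.5]
handle 0.8 [328.9 167.8  39.7  59.7] [624.  158.8 120.4]
slide 0.64 [329.2 167.4  33.   65.1] [626.7 162.6 118.1]
slide 0.43 [237.8 360.8  37.4  60.8] [ 437.1 -351.    75.8]
mug 0.92 [249.7 158.6  33.2  38.3] [439.5 316.2  60.2]
bowl 0.92 [334.3 346.5  71.2  54.6] [ 598.5 -268.3    8.8]
glaze_jar 0.61 [414.6 277.7  35.7  54. ] [ 756.2 -155.4   63.8]
tub 0.68 [194.1 187.8  29.4  23.3] [304.5 236.3  25.8]
scraper 0.64 [304.1 160.9  22.7  16.1] [585.8 396.3   6.9]
scraper 0.24 [193.6 187.7  27.   25. ] [303.  230.5  29.4]
model_tool 0.58 [340.5 174.7  11.3  32. ] [675.  314.3   9.1]
model_tool 0.29 [328.1 169.2  32.2  62.6] [623.5 153.1 118.5]
```

View pics/top0.png

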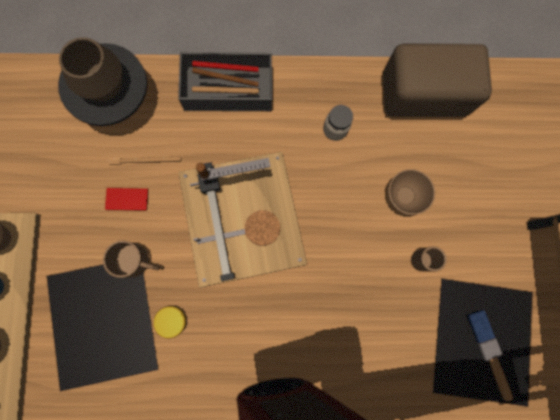

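View pics/side0.png

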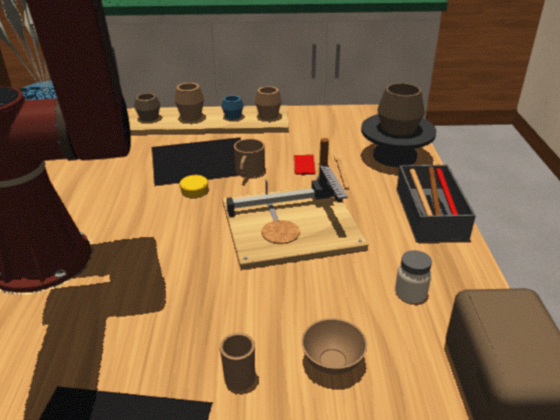

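```bash
python3 - <<'E'
from h import *
np.set_printoptions(precision=1,suppress=True)
for n in("top","side"):
    c=dict(np.load(n+"0.npz")); W=cloud(c); 
    x,y,z=W[...,0],W[...,1],W[...,2]
    def sel(nm,m):
        P=W[m]
        if len(P)<3: print(nm,len(P)); return
        r=cv2.minEnclosingCircle(P[:,:2].astype(np.float32)); mr=cv2.minAreaRect(P[:,:2].astype(np.float32))
        print(n,nm,len(P),"med",np.median(P,0),"circ",np.array(r[0]),round(r[1],1),"rect",mr)
    near=(abs(x-440)<60)&(abs(y+345)<60)
    sel("beaker rim",near&(z>74)&(z<90))
    sel("beaker all",near&(z>15))
    g=(abs(x-560)<260)&(abs(y-130)<150)
    sel("handle",g&(z>140)&(z<200))
    sel("ruler",g&(z>112)&(z<126))
    sel("fin",(abs(x-515)<40)&g&(z>45)&(z<75)&(y>150))
    sel("cork",(abs(x-515)<60)&(abs(y-108)<60)&(z>19.5)&(z<30))
    print(np.array(c["t"]), -c["R"].T@c["t"])
E
```

```text
top beaker rim 197 med [ 436.9 -325.9   79.7] circ [ 436.7 -324.6] 28.2 rect ((437.0632019042969, -324.0610656738281), (54.46822738647461, 52.7567024230957), 89.89501953125)
top beaker all 614 med [ 436.9 -330.5   60.2] circ [ 436.8 -324.5] 28.2 rect ((437.0634765625, -323.9028015136719), (54.7847900390625, 52.7567024230957), 89.89501953125)
top handle 119 med [611.2 174.  178.9] circ [614.5 175.5] 9.6 rect ((614.1880493164062, 174.95277404785156), (17.11923599243164, 17.921682357788086), 4.288392066955566)
top ruler 614 med [629.6 104.5 119.2] circ [627.6 110.2] 75.1 rect ((628.9566040039062, 110.51628112792969), (21.161659240722656, 149.970947265625), 11.585083961486816)
top fin 219 med [519.8 157.7  51.7] circ [514.3 176.3] 44.5 rect ((516.7899780273438, 174.97422790527344), (55.6167106628418, 76.92256164550781), 85.49723815917969)
top cork 1129 med [509.8  84.1  21.4] circ [511.7 107.9] 81.1 rect ((515.15625, 108.35354614257812), (118.92085266113281, 118.2348403930664), 89.83287048339844)
[ 22.8 544.1 908. ] [386.5  46.5 984.6]
side beaker rim 367 med [ 435.6 -329.1   78.7] circ 
[... 329 characters left out ...]
[613.3 169.1 165.5] circ [613.2 174. ] 12.3 rect ((613.0769653320312, 172.7275848388672), (20.818431854248047, 20.60137176513672), 39.90627670288086)
side ruler 381 med [628.1 100.6 118.9] circ [625.5 108.8] 75.7 rect ((627.4989624023438, 109.20003509521484), (22.775545120239258, 150.8907012939453), 12.124751091003418)
side fin 150 med [524.4 157.6  50.8] circ [515.6 175.8] 45.5 rect ((517.0993041992188, 175.722412109375), (55.87921905517578, 78.78955078125), 84.25588989257812)
side cork 609 med [508.5  79.2  21.3] circ [518.5 104.1] 78.2 rect ((514.9254760742188, 107.80831909179688), (117.66793823242188, 119.59344482421875), 0.22502267360687256)
[-514.5   88.  1163.3] [ 494.9 -914.1  738.4]
```

The top view shows the beaker at (431,259), the cork pad at (263,228), the fin at about (197,240), and the handle, pointer and ruler at about (208,178). Next I measure the cork centre by colour.

```bash
python3 - <<'E'
from h import *
np.set_printoptions(precision=1,suppress=True)
for n,(u0,v0) in(("top",(263,228)),("side",(281,231))):
    c=dict(np.load(n+"0.npz")); im=c["image"]; W=cloud(c)
    hsv=cv2.cvtColor(im,cv2.COLOR_RGB2HSV).astype(int)
    lab=cv2.cvtColor(im,cv2.COLOR_RGB2LAB).astype(int)
    ref=np.median(lab[v0-5:v0+6,u0-5:u0+6].reshape(-1,3),0)
    brd=np.median(lab[v0+22:v0+27,u0-5:u0+6].reshape(-1,3),0); print(n,ref,brd)
    m=(np.linalg.norm(lab-ref,axis=-1)<np.linalg.norm(lab-brd,axis=-1)).astype(np.uint8)
    m[:v0-28]=0;m[v0+28:]=0;m[:,:u0-28]=0;m[:,u0+28:]=0
    m=cv2.morphologyEx(m,cv2.MORPH_OPEN,np.ones((5,5),np.uint8))
    cn=max(cv2.findContours(m,0,cv2.CHAIN_APPROX_NONE)[0],key=cv2.contourArea)[:,0]
    B=[]
    C=-c["R"].T@c["t"]
    for u,v in cn:
        d=world(c,u,v,1)-C; B.append(C+d*(21-C[2])/d[2])
    B=np.array(B,np.float32)[:,:2]
    print("ellipse",cv2.fitEllipse(B), "enclosing",cv2.minEnclosingCircle(B))
    ctr=np.array(cv2.fitEllipse(B)[0])
    for a in(.19,.205,.22):
        f=ctr+146*np.array([-np.sin(a),np.cos(a)]); print(a,"fin",f,proj(c,[*f,64]))
    h=np.array([614,174.5]);a=.206
    ex=np.array([np.cos(a),np.sin(a)]);print("slide travel",(h-ctr)@ex,"lat",(h-ctr)@[-ex[1],ex[0]])
# board edge / rail direction from top: high points
c=dict(np.load("top0.npz"));W=cloud(c);x,y,z=np.moveaxis(W,-1,0)
cr=cv2.resize(c["image"][145:295,165:315,::-1],(600,600),interpolation=cv2.INTER_CUBIC);cv2.imwrite("pics/crop1.png",cr)
for lo,hi in((8,30),):
    g=(abs(x-560)<200)&(abs(y-130)<170)&(z>lo)&(z<hi)
    k=cv2.morphologyEx(g.astype(np.uint8),cv2.MORPH_OPEN,np.ones((5,5),np.uint8))
    nn,l,s,_=cv2.connectedComponentsWithStats(k);i=1+s[1:,4].argmax();print("board",cv2.minAreaRect(W[l==i][:,:2].astype(np.float32)))
E
```

```text
top [127. 143. 157.] [159. 137. 159.]Traceback (most recent call last):
  File "<stdin>", line 18, in <module>
cv2.error: OpenCV(4.12.0) /io/opencv/modules/imgproc/src/shapedescr.cpp:356: error: (-215:Assertion failed) n >= 0 && (depth == CV_32F || depth == CV_32S) in function 'fitEllipseNoDirect'
```

```bash
python3 -m pendant '[[[34,34,0,0,1],[34,34,0,0,1],[34,34,0,0,1],[34,34,0,0,1],[34,34,0,0,1],[34,34,0,0,1],[34,34,0,0,1],[34,34,0,0,1]]]' 20
python3 - <<'E'
from h import *
np.set_printoptions(precision=1,suppress=True)
from scipy.spatial.transform import Rotation as R
s=monitor.sense();q=s["orientation"];print(s["tool_pos"],"closing axis",R.from_quat([*q[1:],q[0]]).as_matrix()[:,1],s["q"])
for n,(u0,v0) in(("top",(263,228)),("side",(281,231))):
    c=dict(np.load(n+"0.npz")); im=c["image"]; W=cloud(c)
    lab=cv2.cvtColor(im,cv2.COLOR_RGB2LAB).astype(int)
    ref=np.median(lab[v0-5:v0+6,u0-5:u0+6].reshape(-1,3),0)
    brd=np.median(lab[v0+22:v0+27,u0-5:u0+6].reshape(-1,3),0)
    m=(np.linalg.norm(lab-ref,axis=-1)<np.linalg.norm(lab-brd,axis=-1)).astype(np.uint8)
    m[:v0-28]=0;m[v0+28:]=0;m[:,:u0-28]=0;m[:,u0+28:]=0
    m=cv2.morphologyEx(m,cv2.MORPH_OPEN,np.ones((5,5),np.uint8))
    cn=max(cv2.findContours(m,0,cv2.CHAIN_APPROX_NONE)[0],key=cv2.contourArea)[:,0]
    C=-c["R"].T@c["t"]
    B=[]
    for u,v in cn:
        d=world(c,u,v,1)-C; B.append((C+d*(21-C[2])/d[2])[:2])
    B=np.array(B,np.float32)
    print(n,"ellipse",cv2.fitEllipse(B), "enclosing",cv2.minEnclosingCircle(B))
    ctr=np.array(cv2.fitEllipse(B)[0])
    for a in(.19,.205,.22):
        f=ctr+146*np.array([-np.sin(a),np.cos(a)]); print(a,"fin",f,proj(c,[*f,64]))
    h=np.array([614,174.5]);a=.206
    ex=np.array([np.cos(a),np.sin(a)]);print("slide travel",(h-ctr)@ex,"lat",(h-ctr)@[-ex[1],ex[0]])
c=dict(np.load("top0.npz"));W=cloud(c);x,y,z=np.moveaxis(W,-1,0)
cr=cv2.resize(c["image"][145:295,165:315,::-1],(600,600),interpolation=cv2.INTER_CUBIC);cv2.imwrite("pics/crop1.png",cr)
g=(abs(x-560)<200)&(abs(y-130)<170)&(z>8)&(z<30)
k=cv2.morphologyEx(g.astype(np.uint8),cv2.MORPH_OPEN,np.ones((5,5),np.uint8))
nn,l,s,_=cv2.connectedComponentsWithStats(k);i=1+s[1:,4].argmax();print("board",cv2.minAreaRect(W[l==i][:,:2].astype(np.float32)))
E
```

```text
clock: 2.2
tool_pos: [432.5, -330.9, 248.7]
orientation: [0.0, 0.992, 0.128, 0.0]
contact_force: [0.9, -0.1, -0.2]
grip_width: 85.5
grasp_force: 0.0
[ 432.5 -330.9  248.7] closing axis [ 0.3 -1.   0. ] [-0.8  0.   1.8 -0.   1.3  0.5]
top ellipse ((512.5450439453125, 51.765079498291016), (81.3902816772461, 86.7945556640625), 15.548141479492188) enclosing ((514.3295288085938, 52.01765060424805), 45.88993453979492)
0.19 fin [485.  195.1] (np.float64(198.112087741587), np.float64(237.7033749699729))
0.205 fin [482.8 194.7] (np.float64(198.28217808060754), np.float64(238.66662895734922))
0.22 fin [480.7 194.2] (np.float64(198.46703576803253), np.float64(239.6275514313335))
slide travel 124.41483824752173 lat 99.38770971534859
side ellipse ((512.2404174804688, 52.15119934082031), (80.5481185913086, 95.86463928222656), 10.559998512268066) enclosing ((511.8221435546875, 57.25194549560547), 52.60710144042969)
0.19 fin [484.7 195.5] (np.float64(266.82810885088935), np.float64(181.01289739066266))
0.205 fin [482.5 195.1] (np.float64(265.92220243581545), np.float64(181.12378050700903))
0.22 fin [480.4 194.6] (np.float64(265.0185862190178), np.float64(181.2417529545022))
slide travel 124.6340446578084 lat 98.9474434713924
board ((546.29296875, 64.0711441040039), (279.3438720703125, 178.45086669921875), 11.61347484588623)
```

View pics/crop1.png

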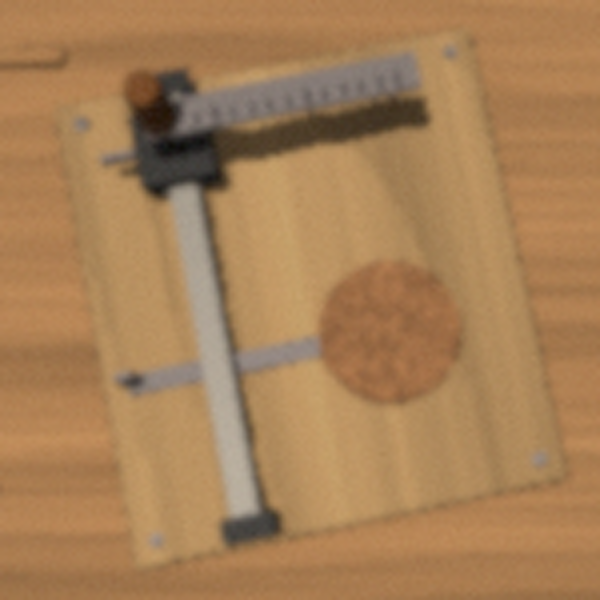

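The cork is centred at crop pixel (390,332), the fin at (130,380) and the pointer at (105,158). That gives the pad at (512.5, 52), a yaw of about 0.204 rad and roughly 124.5 mm of slide travel. Now I descend on the beaker.

```bash
python3 -m pendant '[[[4.5,6,-30,0,1],[0,0,-40,0,1],[0,0,-40,0,1],[0,0,-40,0,1],[0,0,-30,0,1],[0,0,-15,0,1],[0,0,-8,0,1],[0,0,0,0,1]]]' 20
python3 - <<'E'
from h import *
c=vision.camera("wrist");s=monitor.sense();print(s["tool_pos"]);cv2.imwrite("pics/w1.png",c["image"][...,::-1])
E
```

```text
clock: 3.0
tool_pos: [435.9, -326.4, 45.1]
orientation: [-0.0, 0.992, 0.129, -0.0]
contact_force: [0.8, -0.8, 0.6]
grip_width: 84.9
grasp_force: 0.0
[ 436.56637608 -327.07381798   46.21353411]
```

View pics/w1.png

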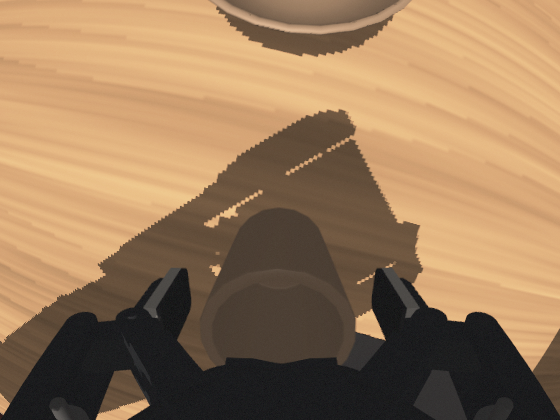

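The beaker, at about (279,300), sits centred between the fingers. I close lightly.

```bash
python3 -m pendant '[[[0,0,0,0,0.7],[0,0,0,0,0.6],[0,0,0,0,0.5],[0,0,0,0,0.4],[0,0,0,0,0.3],[0,0,0,0,0.3],[0,0,0,0,0.3],[0,0,0,0,0.3]]]' 20
```

```text
clock: 3.85
tool_pos: [436.9, -327.2, 47.2]
orientation: [0.001, 0.992, 0.129, 0.001]
contact_force: [-0.5, 1.8, 6.4]
grip_width: 55.4
grasp_force: 20.2
```

```bash
python3 -m pendant '[[[0,0,5,0,0.3],[0,0,15,0,0.3],[0,0,25,0,0.3],[0,0,30,0,0.3],[0,0,30,0,0.3],[0,0,15,0,0.3],[0,10,0,0,0.3],[3,20,0,0,0.3]]]'
python3 -m pendant '[[[7,35,0,0,0.3],[8,40,0,0,0.3],[8,40,0,0,0.3],[8,40,0,0,0.3],[8,40,0,0,0.3],[8,40,0,0,0.3],[8,35,0,0,0.3],[8,30,0,0,0.3]]]'
python3 -m pendant '[[[6,25,0,0,0.3],[4,15,0,0,0.3],[0,7,0,0,0.3],[0,0,0,0,0.3],[0,0,0,0,0.3],[0,0,0,0,0.3]]]'
python3 - <<'E'
from h import *
np.set_printoptions(precision=1,suppress=True)
print(monitor.sense()["tool_pos"],monitor.sense()["q"])
for n in("side","top"):
    c=vision.camera(n);cv2.imwrite(f"pics/{n}2.png",c["image"][...,::-1]);W=cloud(c);x,y,z=np.moveaxis(W,-1,0)
    for lo,hi in((120,135),(130,160)):
        g=(abs(x-512)<60)&(abs(y-50)<60)&(z>lo)&(z<hi)
        if g.sum()>5:P=W[g];print(n,lo,g.sum(),P.min(0),P.max(0))
E
```

```text
clock: 4.65
tool_pos: [438.4, -296.3, 165.1]
orientation: [0.0, 0.992, 0.128, -0.0]
contact_force: [-0.0, 0.2, -1.1]
grip_width: 55.5
grasp_force: 21.9
clock: 5.45
tool_pos: [499.8, 6.4, 163.0]
orientation: [-0.001, 0.992, 0.129, -0.002]
contact_force: [-0.7, -0.0, -2.3]
grip_width: 56.0
grasp_force: 21.9
clock: 6.05
tool_pos: [511.4, 49.9, 164.9]
orientation: [0.0, 0.992, 0.128, -0.0]
contact_force: [0.1, -0.1, -1.4]
grip_width: 55.6
grasp_force: 22.0
[511.4  49.9 164.9] [-0.   0.1  1.9 -0.   1.1  1.3]
side 120 149 [483.8  21.2 120. ] [535.9  50.8 134.9]
side 130 269 [483.8  10.8 130.2] [535.8  50.8 160. ]
top 120 15 [485.5  32.1 121.4] [495.5  71.5 132.3]
top 130 26 [485.2  34.5 130.3] [498.6  74.7 160. ]
```

View pics/side2.png

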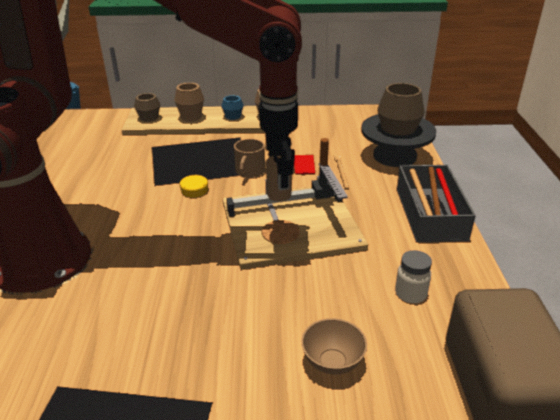

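The beaker is held upright over the pad; its foot spans x 484–536, so it is centred at about 511. I lower it and then creep down until contact.

```bash
python3 -m pendant '[[[0.5,0.5,-20,0,0.3],[0,0,-30,0,0.3],[0,0,-20,0,0.3],[0,0,-12,0,0.3],[0,0,-5,0,0.3],[0,0,0,0,0.3],[0,0,0,0,0.3]]]'
python3 -m pendant '[[[0,0,-3,0,0.3],[0,0,-2,0,0.3],[0,0,-1,0,0.3],[0,0,-1,0,0.3],[0,0,0,0,0.3]]]'
```

```text
clock: 6.85
tool_pos: [513.5, 51.0, 79.4]
orientation: [0.0, 0.992, 0.128, 0.001]
contact_force: [-0.5, -0.0, -0.7]
grip_width: 55.4
grasp_force: 22.0
clock: 7.35
tool_pos: [512.2, 51.2, 71.2]
orientation: [-0.0, 0.992, 0.129, -0.0]
contact_force: [-1.0, 0.2, -2.0]
grip_width: 55.6
grasp_force: 22.0
```

```bash
python3 -m pendant '[[[0,0,-0.5,0,0.3],[0,0,-0.5,0,0.3],[0,0,-0.5,0,0.3],[0,0,-0.5,0,0.3],[0,0,0,0,0.3]]]'
python3 - <<'E'
from h import *
c=vision.camera("side");cv2.imwrite("pics/c3.png",cv2.resize(c["image"][130:290,200:380,::-1],(675,600),interpolation=cv2.INTER_CUBIC))
E
```

```text
clock: 7.85
tool_pos: [512.4, 51.2, 69.4]
orientation: [-0.0, 0.992, 0.129, 0.0]
contact_force: [-0.9, -0.1, -0.9]
grip_width: 55.3
grasp_force: 22.0
```

View pics/c3.png

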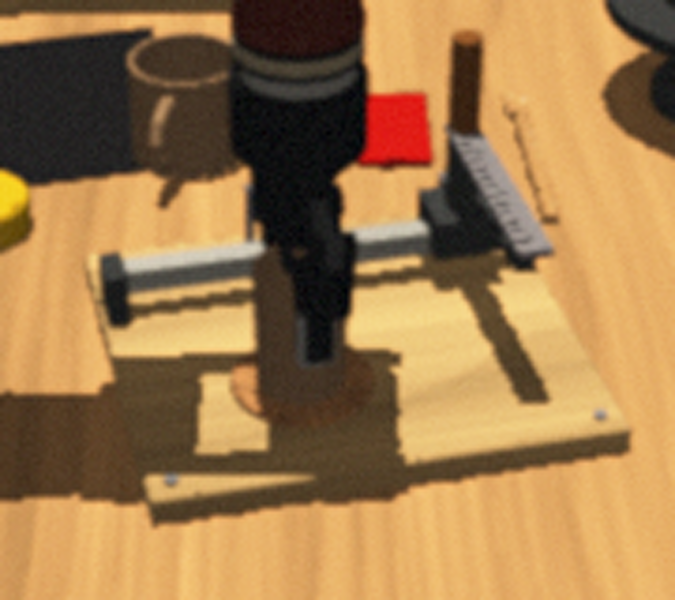

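The beaker stands over the cork at about (305,385), almost touching. I keep lowering.

```bash
for i in 1; do python3 -m pendant '[[[0,0,-0.5,0,0.3],[0,0,-0.5,0,0.3],[0,0,0,0,0.3],[0,0,0,0,0.3]]]'; done
```

```text
clock: 8.3
tool_pos: [512.8, 51.3, 69.3]
orientation: [-0.0, 0.992, 0.129, 0.0]
contact_force: [-1.8, 0.8, 4.6]
grip_width: 55.9
grasp_force: 21.8
```

```bash
python3 -m pendant '[[[0,0,-0.5,0,0.3],[0,0,-0.5,0,0.3],[0,0,0,0,0.3],[0,0,0,0,0.3]]]'
```

```text
clock: 8.7
tool_pos: [513.0, 51.4, 69.2]
orientation: [-0.0, 0.992, 0.129, 0.0]
contact_force: [-4.0, 2.1, 11.2]
grip_width: 55.8
grasp_force: 21.7
```

Contact is confirmed, with about 11 N upward. I ease off, release and rise.

```bash
python3 -m pendant '[[[0,0,0.7,0,0.3],[0,0,0,0,0.3],[0,0,0,0,0.66],[0,0,0,0,0.7],[0,0,0,0,0.8],[0,0,0,0,1],[0,0,0,0,1],[0,0,0,0,1]]]'
python3 -m pendant '[[[0,0,4,0,1],[0,0,20,0,1],[0,0,40,0,1],[0,0,40,0,1],[0,0,40,0,1],[0,0,30,0,1],[-20,-20,0,0.15,1],[-30,-30,0,0.15,1]]]'
python3 -m pendant '[[[-30,-30,0,0.15,1],[-30,-30,0,0.15,1],[0,0,0,0.15,1],[0,0,0,0.15,1],[0,0,0,0.15,1],[0,0,0,0.15,1],[0,0,0,0.15,1],[0,0,0,0.15,1]]]'
python3 - <<'E'
from h import *
np.set_printoptions(precision=1,suppress=True)
s=monitor.sense();print(s["tool_pos"],s["q"])
for n in("top","side"):
    c=vision.camera(n);np.savez(n+"4.npz",**c);cv2.imwrite(f"pics/{n}4.png",cv2.resize(c["image"][130:280,160:340,::-1],(720,600),interpolation=cv2.INTER_CUBIC));W=cloud(c);x,y,z=np.moveaxis(W,-1,0)
    for nm,g in(("beaker",(abs(x-512)<50)&(abs(y-52)<50)&(z>85)&(z<115)),("handle",(abs(x-614)<40)&(abs(y-175)<40)&(z>135)&(z<200))):
        P=W[g]; print(n,nm,len(P))
        if len(P)>5: print(np.median(P,0),cv2.minEnclosingCircle(P[:,:2].astype(np.float32)),cv2.minAreaRect(P[:,:2].astype(np.float32)),np.percentile(P[:,2],95))
E
```

```text
clock: 9.5
tool_pos: [512.4, 51.1, 67.8]
orientation: [0.0, 0.992, 0.129, -0.0]
contact_force: [-0.4, -0.1, -0.6]
grip_width: 85.6
grasp_force: 0.0
clock: 10.3
tool_pos: [464.0, 1.2, 244.6]
orientation: [0.001, 0.96, 0.279, 0.002]
contact_force: [-0.2, -0.1, 0.3]
grip_width: 85.1
grasp_force: 0.0
clock: 11.1
tool_pos: [406.0, -55.5, 242.4]
orientation: [0.0, 0.643, 0.766, 0.0]
contact_force: [-0.1, 0.3, -0.0]
grip_width: 85.6
grasp_force: 0.0
[406.  -55.5 242.4] [-0.3 -0.3  2.1 -0.   1.3 -0.5]
top beaker 216
[514.9  53.1 101.7] ((512.5521240234375, 52.41450500488281), 27.927242279052734) ((511.8616027832031, 51.94127655029297), (53.89399719238281, 54.39597702026367), 89.92655181884766) 104.38807381935632
top handle 123
[611.1 174.1 178.4] ((614.6466674804688, 175.75331115722656), 9.587729454040527) ((614.3699951171875, 175.13731384277344), (17.244766235351562, 17.730684280395508), 5.279252529144287) 183.35952435265517
side beaker 389
[511.2  44.4  95.8] ((510.2604064941406, 51.93352508544922), 30.666858673095703) ((511.4066467285156, 50.90496826171875), (53.83935546875, 58.4852294921875), 5.081001281738281) 103.29047199592645
side handle 181
[613.2 169.  163.6] ((613.9453735351562, 172.1593017578125), 12.04701042175293) ((613.608154296875, 172.16427612304688), (22.642169952392578, 19.446401596069336), 87.55701446533203) 182.5651597952061
```

View pics/top4.png

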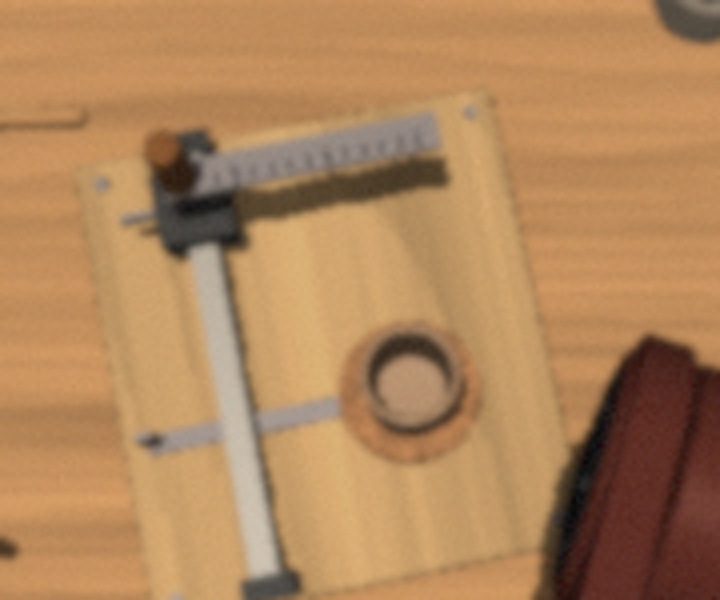

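The beaker stands at (512, 52), centred on the cork (crop pixel about (412,385)), and the slide is at home. Next is the handle.

```bash
python3 -m pendant '[[[33,37,0,0.03,1],[33,37,0,0,1],[33,37,0,0,1],[33,37,0,0,1],[33,37,0,0,1],[33,37,0,0,1],[0,0,0,0,1],[0,0,0,0,1]]]'
python3 -c "
from h import *
print(monitor.sense()['tool_pos'])"
```

```text
clock: 12.0
tool_pos: [604.0, 167.2, 241.1]
orientation: [-0.001, 0.634, 0.774, -0.001]
contact_force: [-0.4, -0.4, 0.3]
grip_width: 85.2
grasp_force: 0.0
[604.02697829 167.23681317 241.1137717 ]
```

```bash
python3 -m pendant '[[[10,7,0,0,1],[0,0,-10,0,1],[0,0,-20,0,1],[0,0,-30,0,1],[0,0,-25,0,1],[0,0,-11,0,1],[0,0,0,0,1],[0,0,0,0,1]]]'
python3 - <<'E'
from h import *
c=vision.camera("wrist");print(monitor.sense()["tool_pos"]);cv2.imwrite("pics/w5.png",c["image"][...,::-1])
E
```

```text
clock: 12.8
tool_pos: [614.6, 173.2, 147.1]
orientation: [0.0, 0.634, 0.774, 0.001]
contact_force: [-0.6, -0.9, 0.6]
grip_width: 85.4
grasp_force: 0.0
[615.27468594 173.45096842 147.93977984]
```

View pics/w5.png

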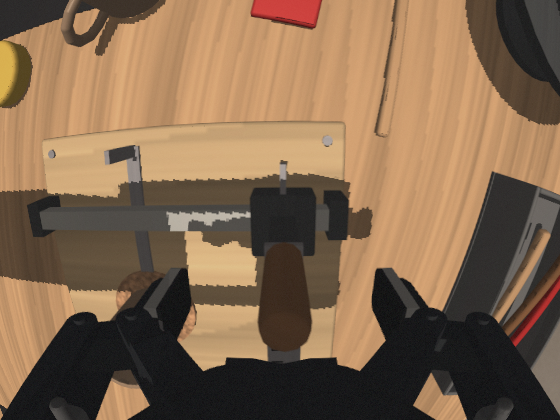

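The handle, top at (285,325), is centred between the fingers. I close firmly.

```bash
python3 -m pendant '[[[0,0,0,0,0.6],[0,0,0,0,0.3],[0,0,0,0,0],[0,0,0,0,0],[0,0,0,0,0],[0,0,0,0,0],[0,0,0,0,0],[0,0,0,0,0]]]' 50
python3 -c "
from h import *
print(monitor.sense()['tool_pos'])"
```

```text
clock: 13.65
tool_pos: [615.0, 173.8, 146.7]
orientation: [0.001, 0.634, 0.774, 0.001]
contact_force: [3.2, 1.2, 0.6]
grip_width: 18.9
grasp_force: 49.2
[614.96719282 173.78491007 146.66184519]
```

```bash
python3 -m pendant '[[[-8,-1.7,0,0,0],[-18,-3.7,0,0,0],[-20,-4.1,0,0,0],[-20,-4.1,0,0,0],[-20,-4.1,0,0,0],[-14,-2.9,0,0,0],[-8,-1.7,0,0,0],[-4,-0.9,0,0,0]]]'
python3 -m pendant '[[[0,0,0,0,0],[0,0,0,0,0],[0,0,0,0,0]]]'
python3 - <<'E'
from h import *
np.set_printoptions(precision=1,suppress=True)
print(monitor.sense()["tool_pos"])
ims=[]
for n,(u,v) in(("top",(197,237)),("side",(268,190))):
    c=vision.camera(n);np.savez(n+"6.npz",**c);ims.append(cv2.resize(c["image"][v-40:v+35,u-37:u+38,::-1],(400,400),interpolation=cv2.INTER_CUBIC))
cv2.imwrite("pics/c6.png",np.hstack(ims))
c=vision.camera("wrist");cv2.imwrite("pics/w6.png",c["image"][...,::-1]);np.savez("wrist6.npz",**c)
E
```

```text
clock: 14.45
tool_pos: [503.3, 150.8, 146.6]
orientation: [0.002, 0.634, 0.774, 0.002]
contact_force: [8.2, 3.2, -4.0]
grip_width: 18.9
grasp_force: 50.2
clock: 14.75
tool_pos: [503.8, 150.9, 146.7]
orientation: [0.001, 0.634, 0.774, 0.002]
contact_force: [7.9, 3.4, -2.8]
grip_width: 19.1
grasp_force: 50.2
[503.8 150.9 146.7]
```

View pics/c6.png

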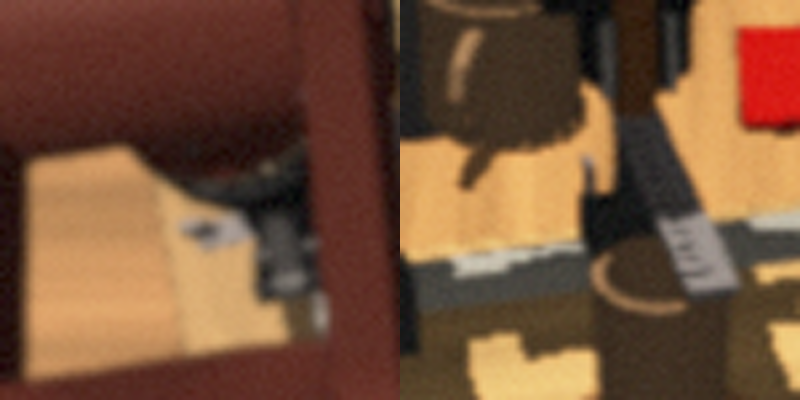

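View pics/w6.png

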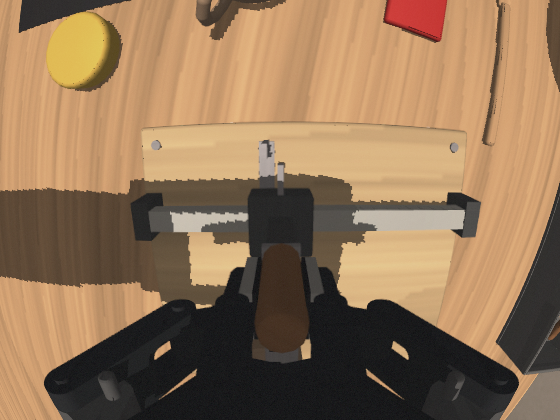

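The wrist picture shows the pointer blade at about (281,165–190) and the fin and strip at about (267,140–190), so the slide is still short of the mark. I measure the gap from the wrist calibration.

```bash
cat >> h.py <<'E'
def wproj(c,X):
    p=c["R"]@np.array(X,float)+c["t"]; th=np.arctan2(np.hypot(p[0],p[1]),p[2]); r=th/np.hypot(p[0],p[1])
    return np.array([c["fx"]*p[0]*r+c["cx"],c["fy"]*p[1]*r+c["cy"]])
def wray(c,u,v,z):
    a=(u-c["cx"])/c["fx"];b=(v-c["cy"])/c["fy"];th=np.hypot(a,b)
    d=c["R"].T@np.array([np.sin(th)*a/th,np.sin(th)*b/th,np.cos(th)]);C=-c["R"].T@c["t"];return C+d*(z-C[2])/d[2]
E
python3 - <<'E'
from h import *
np.set_printoptions(precision=1,suppress=True,linewidth=200)
a=.204;ex=np.array([np.cos(a),np.sin(a)]);ey=np.array([-ex[1],ex[0]])
c=dict(np.load("wrist6.npz"));pad=np.array([512.5,52.])
g=lambda p:np.array([(p[:2]-pad)@ex,(p[:2]-pad)@ey,p[2]])
for y,z in((141,64),(151,64),(141,18),(60,22)):print("fin",y,z,wproj(c,[*(pad+y*ey),z]))
h=np.array([503.8,150.9])
for y in(100,120,137):print("ptr pred",y,wproj(c,[*(h+(y-100)*ey),58]))
for u,v in((281,163),(281,175),(281,188)):print("ptr",u,v,g(wray(c,u,v,58)))
for u,v in((267,141),(270,150),(264,155)):print("fin",g(wray(c,u,v,64)))
print(cv2.cvtColor(c["image"],cv2.COLOR_RGB2GRAY)[134:196:2,252:296])
# handle depth
E
```

```text
fin 141 64 [261.5 168.7]
fin 151 64 [261.2 153.4]
fin 141 18 [264.6 160.2]
fin 60 22 [266.2 257.2]
ptr pred 100 [279.6 227.6]
ptr pred 120 [279.4 199.8]
ptr pred 137 [279.3 175.2]
ptr 281 163 [ 12.7 143.9  58. ]
ptr 281 175 [ 12.7 135.7  58. ]
ptr 281 188 [ 12.6 126.8  58. ]
fin [  3.8 159.   64. ]
fin [  5.7 153.2  64. ]
fin [  1.8 150.   64. ]
[[190 189 189 ... 185 185 185]
 [189 191 191 ... 179 177 178]
 [191 190 191 ... 174 174 173]
 ...
 [ 35  33  35 ...  35  34  32]
 [ 38  36  35 ...  35  36  36]
 [ 36  37  36 ...  40  37  34]]
```

```bash
python3 - <<'E'
from h import *
import sys
np.set_printoptions(threshold=sys.maxsize,linewidth=250)
c=dict(np.load("wrist6.npz"));G=cv2.cvtColor(c["image"],cv2.COLOR_RGB2GRAY)
H=c["image"].astype(int);S=H[...,0]-H[...,2]
print("   ",np.arange(254,292))
for v in range(136,194,3):print(v,G[v,254:292]);print("  s",S[v,254:292])
E
```

```text
[254 255 256 257 258 259 260 261 262 263 264 265 266 267 268 269 270 271 272 273 274 275 276 277 278 279 280 281 282 283 284 285 286 287 288 289 290 291]
136 [191 188 189 190 190 190 188 188 188 191 188 189 190 186 185 183 180 179 180 180 178 180 179 179 179 179 179 180 179 178 179 178 179 178 181 179 180 179]
  s [86 87 87 87 87 87 88 88 87 87 88 87 88 86 87 86 87 86 87 87 88 86 86 87 86 86 87 87 87 87 86 88 85 87 86 85 86 86]
139 [189 188 188 187 187 188 190 188 188 187 186 186 184 175 150 160 179 176 177 177 177 177 176 178 176 178 178 177 177 176 176 177 176 178 178 179 177 178]
  s [87 87 87 87 86 86 86 87 86 87 86 85 86 81 67 72 84 85 84 85 84 84 85 84 85 85 84 85 84 85 84 84 85 84 84 84 84 84]
142 [186 185 185 185 184 175 176 155  87  68  67  69  68  65  85 141 173 176 172 171 176 184 184 184 183 184 183 184 183 184 184 185 184 183 183 184 184 184]
  s [85 87 87 88 78 15 14 14  7  4  4  4  3  4  6 13 15 17 16 21 56 87 86 86 87 86 86 85 87 86 86 85 87 86 88 87 86 87]
145 [184 185 185 185 184 177 177 177 177 176 177 177 156  79  61  69  68 127 172 159 167 185 185 185 186 185 184
[... 3761 characters left out ...]
 72 66 66 65 66 65 63 65 64 62 64 59 62 62 60 65 71 74 74 70 67 68 69 69 67 71 71 72 74 72 73 73 74]
  s [32 32 33 30 33 19  5  4  4  4  5  3  5  4  4  3  4  3  5  4 14 24 28 19  8  5  5  4  4 15 24 27 28 28 28 28 28 27]
190 [35 32 35 35 37 36 36 35 33 37 35 35 36 36 34 32 35 37 38 38 34 37 35 51 65 67 69 70 68 56 40 36 36 36 34 35 35 35]
  s [ 3  1  1  1 -1  1  0  3  3  0  2  2  2  2  1  2 -1  2  0  0  2  1  2  4  4  4  5  4  4  3  2  2  2  3  2  1  1  2]
193 [37 36 34 36 32 35 36 37 33 37 35 36 33 35 35 36 37 36 35 39 36 35 37 52 65 69 69 69 68 56 40 36 33 36 34 36 36 37]
  s [-1  1  0  0  1 -1  2 -1 -2  1  1  1 -1  3  0  0  2  1  1  2  1  2  0  2  2  6  4  5  5  2  0  4  0  1  0  0  2  0]
```

The wrist view puts the fin's top at column about 264 and the pointer's centre at 280.3. The remaining gap is about 10.4 mm, which agrees with the 11 mm from geometry.

```bash
python3 -m pendant '[[[-3,-0.6,0,0,0],[-4,-0.8,0,0,0],[-2.2,-0.5,0,0,0],[-1,-0.2,0,0,0],[0,0,0,0,0],[0,0,0,0,0],[0,0,0,0,0]]]'
python3 - <<'E'
from h import *
import sys
np.set_printoptions(threshold=sys.maxsize,linewidth=250,precision=1,suppress=True)
a=.204;ex=np.array([np.cos(a),np.sin(a)]);ey=np.array([-ex[1],ex[0]]);pad=np.array([512.5,52.])
print(monitor.sense()["tool_pos"])
c=vision.camera("wrist");np.savez("wrist7.npz",**c);G=cv2.cvtColor(c["image"],cv2.COLOR_RGB2GRAY);H=c["image"].astype(int);S=H[...,0]-H[...,2]
for y,z in((141,64),(151,64),(141,18)):print("fin",y,z,wproj(c,[*(pad+y*ey),z]))
print("   ",np.arange(262,300))
for v in range(139,196,3):print(v,G[v,262:300])
c=vision.camera("top");W=cloud(c);x,y,z=np.moveaxis(W,-1,0)
c=vision.camera("side");W=cloud(c);x,y,z=np.moveaxis(W,-1,0)
g=(abs(x-512)<50)&(abs(y-45)<60)&(z>60)&(z<100);P=W[g];print("beaker",len(P),cv2.minAreaRect(P[:,:2].astype(np.float32)))
E
```

```text
clock: 15.6
tool_pos: [493.9, 148.8, 146.6]
orientation: [0.002, 0.634, 0.774, 0.002]
contact_force: [8.1, 3.3, -2.7]
grip_width: 18.5
grasp_force: 50.2
[493.9 148.8 146.6]
fin 141 64 [277.1 168.6]
fin 151 64 [277.  153.3]
fin 141 18 [277.4 160.1]
    [262 263 264 265 266 267 268 269 270 271 272 273 274 275 276 277 278 279 280 281 282 283 284 285 286 287 288 289 290 291 292 293 294 295 296 297 298 299]
139 [186 190 189 189 190 189 188 188 188 189 188 188 187 187 187 170 153 152 150 147 166 178 177 176 176 177 176 176 177 177 177 178 177 177 176 177 177 177]
142 [184 183 185 185 185 185 185 185 184 184 178 176 173 173 141  81  69  67  70  68 120 161 174 172 172 179 183 184 184 184 184 183 183 183 183 182 184 184]
145 [185 185 184 185 184 185 184 184 185 171 159 174 172 171 174 176 176 177 175 177 148  97 146 171 169 180 186 185 186 185 185 184 186 185 185 186 184 185]
148 [184 185 185 184 185 185 185 184 169 137 151 175 173 172 172 172 172 172 172 173 146 153 171 170 170 179 185 185 185 186 186 185 187 185 185 185 186 188]
151 [186 187 186 186 186 186 187 187 187 186 179 175 171 170 1
[... 1568 characters left out ...]
69  70  70  69  69  68  69  68  67 117 110  78  69  68  77  82  84  83  85  85  83  84  83  83  83  84  85]
184 [82 82 82 82 82 83 84 82 82 82 77 70 70 70 69 68 69 70 70 70 69 68 67 68 67 74 79 84 81 81 80 83 82 83 82 82 80 82]
187 [76 75 76 77 74 71 70 72 72 71 69 62 62 63 62 66 70 67 70 68 68 65 61 63 61 66 71 73 73 71 71 73 72 73 72 73 72 71]
190 [34 34 37 36 34 34 35 38 33 35 36 35 32 36 32 54 65 69 69 68 67 57 40 35 34 34 36 35 37 38 36 31 34 35 36 32 39 36]
193 [36 37 36 33 37 35 37 34 34 34 36 36 36 36 36 51 66 67 69 69 69 55 40 35 36 37 35 37 36 35 35 39 36 34 38 37 36 35]
beaker 469 ((511.1916809082031, 48.72947311401367), (53.584537506103516, 53.536434173583984), 73.75545501708984)
```

The pointer (column about 279.8) and fin (about 278.9) are in line within 1 mm, and the beaker hasn't moved. I hold, then hand in.

```bash
python3 -m pendant '[[[0,0,0,0,0],[0,0,0,0,0],[0,0,0,0,0],[0,0,0,0,0],[0,0,0,0,0],[0,0,0,0,0],[0,0,0,0,0],[0,0,0,0,0]]]' && python3 -c "
from plant import robot
print(robot.sign_off())"
```

```text
clock: 16.55
tool_pos: [493.9, 148.9, 146.6]
orientation: [0.002, 0.634, 0.774, 0.002]
contact_force: [7.7, 3.2, -3.9]
grip_width: 18.8
grasp_force: 50.2
the job is handed in; nothing more can be done
None
```

I handed the job in at about 16.6 s: the beaker stands released within about 2 mm of the cork pad's centre, and the gripper is still holding the handle with the pointer about 1 mm from the mark by camera; the hand-in returned no verdict.

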